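Make up the breakfast tray

ROBOT

A 6-joint arm with a two-finger parallel gripper is mounted at the origin on the work surface. World frame = base frame: x ahead of the robot, y to its left, z up, the work surface at z = 0. Lengths are in m, angles in rad, forces in N, time in s.
With the tool pointing down it reaches from about 0.4 to 0.925 m from the base axis. Payload 12.5 kg.
Tool frame: the origin (TCP) lies on the centre line of the jaws, within the pads' length; the fingertips stand 11 mm ahead of it and the grasp point (between the pads) lies 8 mm behind it; z points along the fingers, y is the line along which they close (so a half turn about z gives the same grasp; the last joint's range is limited). The gripper opens to 95 mm and grips with 3 to 60 N. Pads are 20 mm wide; open, the fingers measure 119 mm over their backs; the gripper's body (75 mm by 180 mm) begins 59 mm behind the grasp point.
Start: joints at [1.042, 0.491, 1.559, -0, 1.092, -0.106], TCP at [0.256, 0.57, 0.226] pointing down, gripper open.
Joint ranges: [-3.1, 3.1], [-0.84, 2.19], [0.05, 2.79], [-1.13, 4.28], [0.06, 2.93], [-2.69, 2.69]. Speed limits (rad/s): [2.22, 2.22, 2.79, 3.14, 3.14, 3.14].

INTERFACE

Orientations are given as a rotation vector (axis times angle).
In Python, from workcell import * gives the robot as it stands. The module is installed in compiled form; this text tells all that it offers.
- The arm moves only by the tool apply_moves, never from a script. Its arguments are lists of equal length, an entry for each row: "travel": the shift along the tool's x, y, z in m, a list of three; "turn": the turn about the tool's z in degrees; "fingers": the finger opening in m, from 0 to 0.0951. A call has 1 to 5 rows; each row shifts and turns the commanded pose from where the row before left it, along the tool's axes as they then stand; what a row does not reach is not made up. A row lasts 1/8 s, in which the tool goes at most 62.5 mm and 10.7 degrees, less where a joint would pass 70% of its speed; a pose out of reach is approached as far as the arm can. A call with a gripper value outside its range is refused whole. The fingers move at their own pace and stop on an object; "squeeze" is the grip in N (left out, the last holds). Time passes only in rows, so rows that do not move let the fingers close. It gives the time, the measured TCP pose, the force, the opening and the grip force at its end, in the units of the state.
- get_state(): the state, without advancing time (a new reading comes with each control period).
- capture(name): name is "scene" or "side" or "wrist"; returns a dict with "pixels" (480x640x3 uint8, red, green, blue), "camera_matrix" (3x3 intrinsics, pixels), "T" (4x4, takes a point from camera to world coordinates); the wrist camera has in their place "mount" (4x4, takes a point from camera to tool coordinates, whose origin is the TCP and whose axes are the flange's). Camera axes: x right, y down, z forward; pixel columns grow to the right and rows downward; lengths in m; the calibration is good to about 2 mm. A picture is of the moment at which its call begins: read the wrist's pose just before it. There is no depth.
- hand_in(): hands the job in; it is judged then, once.
The state is a dict: "clock": time; "qpos": joint angles; "joint_velocities": joint speeds; "joint_efforts": joint torques, N m; "position": TCP position; "orientation": TCP orientation; "ft_force": force on the tool from outside, world axes, zero at the start; "ft_torque": the same for the moment, N m; "width": finger opening in m; "grasp_force": force on a finger pad.
Only numpy, scipy, OpenCV 4.12 (cv2) and the standard library are available. Lean on these libraries where they do the work, as an engineer would, in place of code of your own. Each camera call takes 0.05 s, during which the arm holds its last target. There are 200 camera calls.

TASK

Make up the breakfast tray for the jetty: stand the small low blue cup upright in the middle of the round coaster, put the steel lid squarely down into the mouth of the sugar tin, set the brown cover over the butter so that it sits flat inside the rim of its plate, and lay the wooden butter knife lengthwise and flat in the long cutlery dish. The cover is ceramic, so put it down without dropping it. Leave the taller blue cup and the wooden spoon where they are, and keep the coaster, tin, plate and dish on the tray.

Things in the scene. Friction and masses are not known exactly. Their poses are not given: they have to be found in the camera images.
- cup: the small low blue plastic cup, to go on the coaster: open round tumbler, 56 mm across the rim, 45 mm across the foot, 58 mm tall, walls 3 mm, 35 to 70 g; stands upright on the boards. Origin: centre of its underside, z up
- tin_lid: round stainless lid of the sugar tin: flange 76 mm across, 4 mm thick, its underside 8 mm above the origin; below it a tapered plug 8 mm deep (62 mm across under the flange, 48 mm at the bottom); on top a dark steel knob 18 mm across at its foot, 22 mm at its top, 24 mm tall; 36 mm tall in all, about 90 g. Lies plug down on the boards, knob up. Origin: centre of the plug's underside, z up
- butter_cover: brown ceramic cover of the butter dish: an oblong hood open below, 120 mm (its x) by 66 mm (its y), walls 5 mm, flat roof 46 mm above the origin, with a round brown knob in the middle of the roof (18 mm across at its foot, 23 mm at its top, 24 mm tall); about 260 g. Stands open side down on the boards. Origin: centre of the open lower edge, z up
- butter_knife: flat pale wooden butter knife lying on the boards, 150 mm long along its x: handle from x = -75 to +10 mm, 14 mm wide and 10 mm thick; straight blade with a round end from +10 to +75 mm, 24 mm wide and 6 mm thick; 30 g. Origin: middle of its length, on its underside; the balance point lies within 5 mm of it. Either way round will do in the dish
- coaster: round wooden coaster with a raised rim, loose on the serving tray: 92 mm across, rim 9 mm tall and 6 mm wide, its recess 80 mm across with the floor 4 mm above the origin. Origin: centre of its underside, z up
- sugar_tin: squat open stainless sugar tin loose on the serving tray, white lump sugar inside, two wire clips hanging open at its sides: 72 mm across, 50 mm tall, mouth 67 mm across. With the lid home the lid's flange rests on the rim, so the lid's origin is 42 mm above the tin's; the clips stay open. Origin: centre of its underside, z up
- butter_plate: brown ceramic plate of the butter dish, loose on the serving tray, with a pale block of butter on it (64 by 34 mm, 24 mm tall): 146 mm (its x) by 92 mm (its y), floor 6 mm above the origin, a rim 12 mm tall and 5 mm wide all round, so the inside measures 136 by 82 mm; the cover's long side goes along the plate's long side, either way round. Origin: centre of its underside, z up
- cutlery_dish: long shallow wooden dish, loose on the serving tray along the edge nearest the robot: 72 mm (its x) by 194 mm (its y), walls 4 mm thick and 14 mm tall, floor 4 mm above the origin. Origin: centre of its underside, z up. The pine serving tray (275 by 364 mm, fixed, its floor 8 mm above the boards, rims 24 and 34 mm tall) carries it, the coaster, the tin and the plate
- tall_cup: the taller, wider blue plastic cup, which stays where it is: 72 mm across the rim, 78 mm tall, 90 g. Origin: centre of its underside
- spoon: pale wooden spoon with a round bowl, which stays where it is: 150 mm long along its x, bowl 40 mm across at the +x end, 12 mm tall. Origin: near the middle of its length, on its underside
Mind the look-alikes: they are no part of the job. What is shaped like the butter_cover but green, pink or yellow is not meant.

How it is judged:
At the end, for the whole second after the job is handed in: Cup upright within 15 mm of the coaster's middle; lid home on the tin (6 mm, level); cover flat on the plate's floor inside its rim; knife flat in the dish, along it within 0.3 rad; these four targets still on the tray; tall cup and spoon within 30 mm of their start; all released, at rest (horizontal distance between cup and coaster below 0.015 m and z of cup in the frame of coaster between 0.001 and 0.008 m and angle between cup's own z axis and vertical below 0.12 rad and horizontal distance between tin_lid and sugar_tin below 0.006 m and z of tin_lid in the frame of sugar_tin between 0.038 and 0.0455 m and angle between each of tin_lid, butter_cover's own z axis and vertical below 0.1 rad and x of butter_cover in the frame of butter_plate between -0.012 and 0.012 m and y of butter_cover in the frame of butter_plate between -0.012 and 0.012 m and z of butter_cover in the frame of butter_plate between 0.002 and 0.009 m and angle between the x axis of butter_cover and the x axis of butter_plate, either way round below 0.25 rad and x of butter_knife in the frame of cutlery_dish between -0.024 and 0.024 m and y of butter_knife in the frame of cutlery_dish between -0.025 and 0.025 m and z of butter_knife in the frame of cutlery_dish between -0.001 and 0.016 m and angle between the x axis of butter_knife and the y axis of cutlery_dish, either way round below 0.3 rad and angle between the z axis of butter_knife and the z axis of cutlery_dish, either way round below 0.15 rad and height (world z) of coaster between 0.005 and 0.013 m and angle between each of coaster, sugar_tin, butter_plate, cutlery_dish's own z axis and vertical below 0.08 rad and height (world z) of sugar_tin between 0.005 and 0.013 m and height (world z) of butter_plate between 0.005 and 0.013 m and height (world z) of cutlery_dish between 0.005 and 0.013 m and linear speed of each of cup, tin_lid, butter_cover, butter_knife below 0.02 m/s and distance of each of tall_cup, spoon from where it was at the start of the episode below 0.03 m and angle between each of tall_cup, spoon's own z axis and vertical below 0.2 rad); the robot touches nothing.
It fails at once if the tall blue cup is moved more than 30 mm (distance of tall_cup from where it was at the start of the episode above 0.03 m).
It fails at once if the wooden spoon is moved more than 30 mm (distance of spoon from where it was at the start of the episode above 0.03 m).
It fails at once if the ceramic cover is dropped (moves freely, out of the fingers, faster than 0.7 m/s: a fall of 25 mm or more) (contact force between the fingers and butter_cover below 0.05 N and linear speed of butter_cover above 0.7 m/s).
It also fails if it takes over 125 s, if anything falls off the work surface, if the arm or the gripper's body presses on something with over 40 N, if the wrist force passes 120 N, or if a joint passes its speed limit or range.

## Working session

There is one attempt and no reset: what is moved stays moved. The work goes in short steps, Python scripts to look and compute and a tool call to move; the robot and the scene stay as the last step left them, time stands still between calls to the robot, and variables do not carry over. Pictures are saved under pics/ and viewed, at most 14 in all, crops included, and the job is handed in when it is done.

Besides the shell and the picture viewer there is one more tool, called after "Emit:" by a JSON object that holds its "op" and its "data". apply_moves: Moves the arm, as the interface text tells. Its arguments: {"type":"object","properties":{"travel":{"type":"array"},"turn":{"type":"array"},"fingers":{"type":"array"},"squeeze":{"type":"number"}},"required":["travel","turn","fingers"]}

```bash
mkdir -p pics
cat > h.py <<'E'
from workcell import *
import numpy as np, cv2
from scipy.spatial.transform import Rotation as R
def ray(c,uv,z,T=None):
    T=c['T'] if T is None else T
    d=T[:3,:3]@np.linalg.solve(c['camera_matrix'],[uv[0],uv[1],1.]); o=T[:3,3]
    return o+d*(z-o[2])/d[2]
def save(n,p): cv2.imwrite('pics/'+n,cv2.cvtColor(p,cv2.COLOR_RGB2BGR))
def tcpT(s):
    T=np.eye(4); T[:3,:3]=R.from_rotvec(s['orientation']).as_matrix(); T[:3,3]=s['position']; return T
E
python3 - <<'E'
from h import *
s=get_state(); print(s)
for n in('scene','side'):
    c=capture(n); save(n+'0.png',c['pixels']); print(n,c['camera_matrix'].tolist(),c['T'].round(3).tolist())
    np.savez(n+'0.npz',**c)
E
```

```text
{'clock': 0.0, 'qpos': array([ 1.04240344e+00,  4.91552788e-01,  1.55947974e+00, -3.88024693e-05,
        1.09170272e+00, -1.05590546e-01]), 'joint_velocities': array([-0.00084276,  0.00109426, -0.0003426 ,  0.00023544, -0.00128247,
        0.0008604 ]), 'joint_efforts': array([ 4.66196871e-04, -6.12649155e+01, -2.58168858e+01,  6.92818500e-02,
        4.83222515e-02, -1.61494731e-04]), 'position': array([0.25630471, 0.56975648, 0.22505552]), 'orientation': array([-6.59105175e-01, -3.07134329e+00,  1.72204583e-03]), 'ft_force': array([ 0.62013453,  0.3410412 , -1.01246429]), 'ft_torque': array([ 4.41525065e-02,  9.86492675e-05, -2.53965817e-02]), 'grasp_force': 0.0, 'width': 0.09510237062848241}
scene [[483.3986127737844, 0.0, 315.37972551960894], [0.0, 483.3986127737844, 241.58669469962052], [0.0, 0.0, 1.0]] [[-0.764, 0.445, -0.468, 1.045], [0.645, 0.545, -0.535, 0.716], [0.018, -0.711, -0.703, 0.903], [0.0, 0.0, 0.0, 1.0]]
side [[435.50536692944587, 0.0, 316.6457988657154], [0.0, 435.50536692944587, 242.47601390380387], [0.0, 0.0, 1.0]] [[0.855, -0.354, 0.379, -0.05], [-0.519, -0.602, 0.607, -0.712], [0.013, -0.715, -0.699, 0.943], [0.0, 0.0, 0.0, 1.0]]
```

View pics/scene0.png

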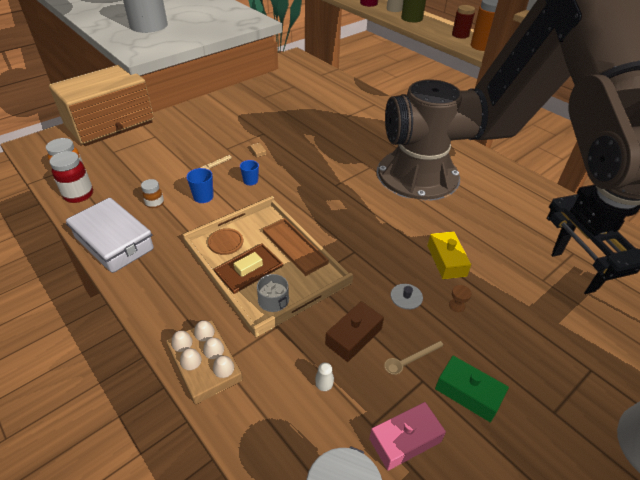

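View pics/side0.png

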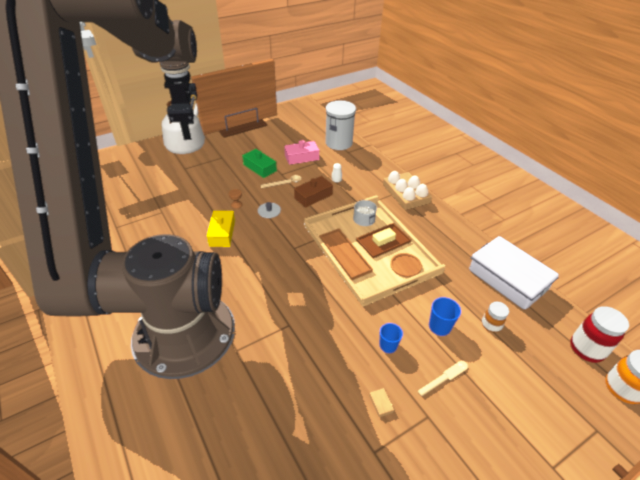

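The scene view shows these items:
- Blue cups: small at (250,173), tall at (201,186).
- Hoods: brown (354,330), with yellow, green and pink look-alikes.
- Lid (407,295), spoon (415,357), knife (214,162).
- Tray: coaster (224,241), plate (248,266), tin (272,291), dish (295,246).

In the side view, the cups are at (390,338) small and (444,316) tall, and the knife is at (445,378).

Run:
```python
from h import *
S=dict(np.load('scene0.npz')); D=dict(np.load('side0.npz'))
pts={'cup rim':((250,166),(391,330),.058),'tall rim':((201,174),(446,306),.078),'lid':((407,296),(269,210),.010),'lidknob':((408,289),(269,203),.036),
'coverknob':((356,322),(312,182),.07),'knifeA':((231,156),(467,366),.005),'knifeB':((197,169),(420,393),.005),'spoonbowl':((394,366),(296,178),.006),'spoonend':((441,346),(262,187),.006),
'coaster':((224,241),(407,265),.015),'butter top':((248,263),(385,236),.038),'tin rim':((273,282),(367,207),.058),'dish':((295,246),(346,254),.015),'yellowknob':((451,244),(221,221),.07)}
for k,(a,b,z) in pts.items(): print(k,ray(S,a,z).round(3)[:2],ray(D,b,z).round(3)[:2])
a=cv2.resize(S['pixels'][135:215,170:310],None,fx=4,fy=4,interpolation=2)
b=cv2.resize(S['pixels'][265:345,300:440],None,fx=4,fy=4,interpolation=2) if 0 else cv2.resize(D['pixels'][160:225,230:370],None,fx=4,fy=4,interpolation=2)
save('crop1.png',np.vstack([a,b]))
for n,c in (('scene',S),('side',D)):
    h=cv2.cvtColor(c['pixels'],cv2.COLOR_RGB2HSV)
    m=cv2.inRange(h,(105,150,60),(130,255,255)); 
    k,_,st,ce=cv2.connectedComponentsWithStats(m)
    print(n,[(st[i].tolist()) for i in range(1,k) if st[i,4]>60])
```

```text
cup rim [ 0.427 -0.289] [ 0.427 -0.294]
tall rim [ 0.57 -0.32] [ 0.579 -0.317]
lid [0.4   0.314] [0.399 0.309]
lidknob [0.402 0.313] [0.403 0.313]
coverknob [0.579 0.32 ] [0.56  0.301]
knifeA [ 0.405 -0.435] [ 0.549 -0.444]
knifeB [ 0.525 -0.442] [ 0.407 -0.438]
spoonbowl [0.559 0.422] [0.567 0.425]
spoonend [0.444 0.454] [0.437 0.439]
coaster [ 0.636 -0.111] [ 0.631 -0.12 ]
butter top [0.643 0.011] [ 0.633 -0.007]
tin rim [0.642 0.113] [0.651 0.113]
dish [0.505 0.02 ] [0.503 0.007]
yellowknob [0.237 0.3  ] [0.223 0.271]
scene [[240, 160, 19, 25, 365], [187, 168, 26, 35, 698]]
side [[430, 298, 30, 37, 827], [380, 324, 22, 29, 479]]
```

View pics/crop1.png

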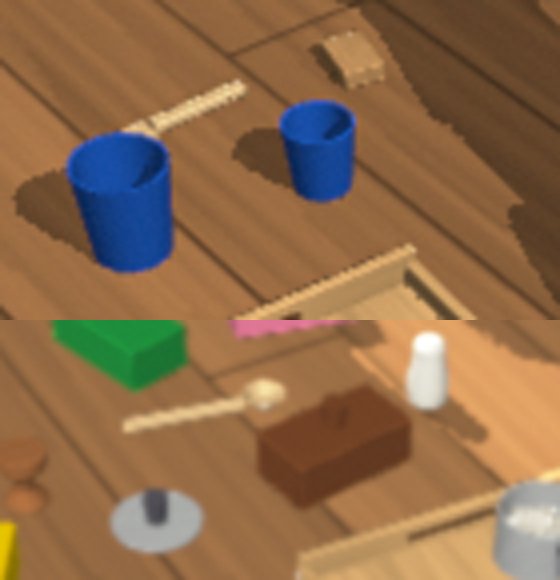

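The crop confirms three picks. The right-hand blue cup is the smaller, lower one (scene (250,173)), the hood at scene (354,330) is brown, and the lid has a dark knob. I'll square the tool and go over the lid.

Emit:
{"op": "apply_moves", "data": {"travel": [[0,0,0],[0,0,0],[0,0,0],[-0.03,-0.05,0],[-0.03,-0.05,0]], "turn": [-8.1,-8.1,-8.1,0,0], "fingers": [0.06,0.06,0.06,0.06,0.06]}}

```text
clock: 0.72
position: [0.3167, 0.4689, 0.2251]
orientation: [0.005, -3.141, 0.001]
ft_force: [1.6, -0.3, 0.2]
width: 0.0606
grasp_force: 0.0
```

Emit:
{"op": "apply_moves", "data": {"travel": [[-0.03,-0.05,0],[-0.03,-0.05,0],[-0.026,-0.057,0],[0,0,0],[0,0,0]], "turn": [0,0,0,0,0], "fingers": [0.06,0.06,0.06,0.06,0.06]}}

```text
clock: 1.35
position: [0.4027, 0.3134, 0.2256]
orientation: [0.001, -3.141, -0.0]
ft_force: [-1.1, 0.2, 0.7]
width: 0.0602
grasp_force: 0.0
```

```bash
cat >> h.py <<'E'
def wrist(n):
    s=get_state(); c=capture('wrist'); c['T']=tcpT(s)@c['mount']; save(n+'.png',c['pixels']); np.savez(n+'.npz',**c)
    print(s['clock'],s['position'].round(4),np.degrees(np.arctan2(*c['T'][:2,0][::-1])).round(1),'toolx',tcpT(s)[:3,0].round(4)); return c
E
python3 - <<'E'
from h import *
c=wrist('w1'); print(c['mount'].round(3),c['camera_matrix'][0,0])
E
```

```text
1.35 [0.4027 0.3134 0.2256] 90.0 toolx [-1.e+00 -4.e-04  1.e-04]
[[-0.    -0.966 -0.258  0.073]
 [ 1.    -0.     0.     0.   ]
 [-0.    -0.258  0.966 -0.159]
 [ 0.     0.     0.     1.   ]] 412.09749592627196
```

View pics/w1.png

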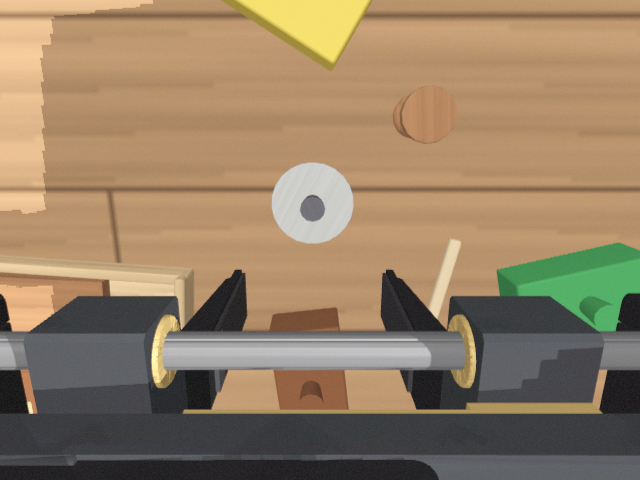

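Wrist view: lid flange centred at (313,203), knob top at (313,208), brown cover partly hidden around (310,350), spoon handle at (445,275).

Run:
```python
from h import *
c=dict(np.load('w1.npz'))
h=cv2.cvtColor(c['pixels'],cv2.COLOR_RGB2HSV)
m=cv2.inRange(h,(0,0,150),(180,40,255)); m[:,:200]=0;m[:,420:]=0;m[:130]=0;m[260:]=0
p=max(cv2.findContours(m,0,2)[0],key=cv2.contourArea); e=cv2.fitEllipse(p); print(e, ray(c,e[0],.012))
k=cv2.inRange(h,(0,0,0),(180,80,110)); k[:185]=0;k[230:]=0;k[:,:280]=0;k[:,345:]=0
mm=cv2.findNonZero(k); q=cv2.minEnclosingCircle(mm); print(q)
print(ray(c,(313,205),.036))
```

```text
((312.14886474609375, 202.5721435546875), (80.33065032958984, 81.15563201904297), 96.36890411376953) [0.39864164 0.31261636 0.012     ]
((312.0, 199.5), 8.01570987701416)
[0.39634332 0.31340317 0.036     ]
```

Emit:
{"op": "apply_moves", "data": {"travel": [[0.004,-0.001,0.05],[0,0,0.05],[0,0,0.05],[0,0,0.035],[0,0,0.014]], "turn": [0,0,0,0,0], "fingers": [0.06,0.06,0.06,0.06,0.06]}}

```text
clock: 2.02
position: [0.3975, 0.3131, 0.0249]
orientation: [0.005, -3.139, 0.002]
ft_force: [0.8, -0.2, 0.4]
width: 0.0602
grasp_force: 0.0
```

Emit:
{"op": "apply_moves", "data": {"travel": [[0,0,0],[0,0,0],[0,0,0],[0,0,0],[0,0,0]], "turn": [0,0,0,0,0], "fingers": [0.06,0.01,0.01,0.01,0.01], "squeeze": 20}}

```text
clock: 2.65
position: [0.3989, 0.3124, 0.027]
orientation: [-0.002, 3.141, 0.001]
ft_force: [-0.2, -0.4, 0.4]
width: 0.0252
grasp_force: 0.0
```

Emit:
{"op": "apply_moves", "data": {"travel": [[0,0,0],[0,0,-0.02],[0,0,-0.04],[0,0,-0.05],[0,0,-0.05]], "turn": [0,0,0,0,0], "fingers": [0.01,0.01,0.01,0.01,0.01]}}

```text
clock: 3.28
position: [0.3984, 0.3121, 0.1881]
orientation: [0.002, -3.141, 0.0]
ft_force: [0.5, 1.1, -1.6]
width: 0.0203
grasp_force: 20.0
```

Emit:
{"op": "apply_moves", "data": {"travel": [[-0.04,-0.04,-0.02],[-0.043,-0.042,-0.02],[-0.043,-0.042,-0.02],[-0.043,-0.042,0],[-0.043,-0.042,0]], "turn": [0,0,0,0,0], "fingers": [0.01,0.01,0.01,0.01,0.01]}}

```text
clock: 3.9
position: [0.6109, 0.1041, 0.2463]
orientation: [-0.002, 3.141, 0.0]
ft_force: [-0.1, 0.9, -0.5]
width: 0.0207
grasp_force: 20.0
```

Emit:
{"op": "apply_moves", "data": {"travel": [[-0.045,-0.042,0],[-0.045,-0.042,0],[0,0,0],[0,0,0]], "turn": [0,0,0,0], "fingers": [0.01,0.01,0.01,0.01]}}

```text
clock: 4.4
position: [0.6994, 0.0219, 0.2454]
orientation: [0.001, -3.14, -0.001]
ft_force: [-0.7, -0.1, -0.2]
width: 0.0203
grasp_force: 20.0
```

Run:
```python
from h import *
c=wrist('w2')
```

```text
4.4 [0.6994 0.0219 0.2454] 90.0 toolx [-1.0e+00 -8.0e-04  1.4e-03]
```

View pics/w2.png

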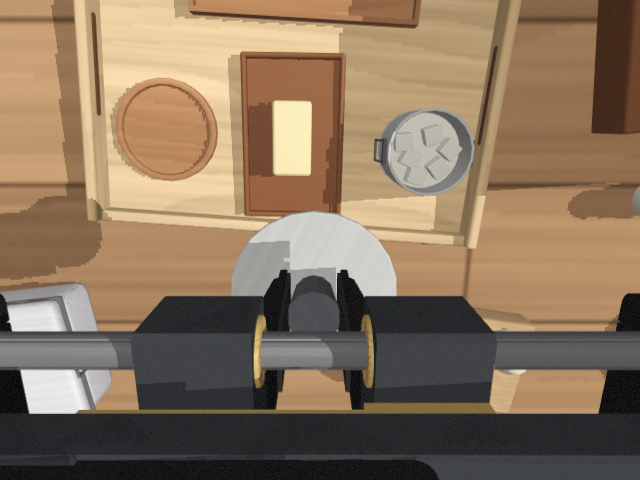

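The wrist view shows the coaster at (167,129), plate corners near (241,53), (345,55), (340,216) and (246,214), and the tin rim at about (428,151). The dish's lower edge is at the top, and the held lid is centred near (315,293).

Run:
```python
from h import *
c=dict(np.load('w2.npz')); P=c['pixels']; h=cv2.cvtColor(P,cv2.COLOR_RGB2HSV)
m=cv2.inRange(h,(0,0,40),(180,55,255)); m[:95]=0;m[205:]=0;m[:,:368]=0;m[:,482:]=0
m=cv2.morphologyEx(m,cv2.MORPH_OPEN,cv2.getStructuringElement(2,(25,25)))
p=max(cv2.findContours(m,0,2)[0],key=cv2.contourArea); e=cv2.fitEllipse(cv2.convexHull(p)); print('tin',e, cv2.boundingRect(p))
for n,q in dict(L=(381,150),Rr=(474,150),T=(428,108),B=(428,189)).items(): print(n,ray(c,q,.058))
# circle for white interior bottom of rim
m=cv2.inRange(h,(0,90,0),(180,255,190)); m[:60]=0;m[225:]=0;v=m.copy();v[:,:105]=0;v[:,225:]=0
v=cv2.morphologyEx(v,cv2.MORPH_OPEN,np.ones((5,5)))
p=max(cv2.findContours(v,0,2)[0],key=cv2.contourArea); e=cv2.fitEllipse(p); print('coaster',e,ray(c,e[0],.017))
v=cv2.inRange(h,(0,120,0),(14,255,170));v[:45]=0;v[225:]=0;v[:,:232]=0;v[:,355:]=0
p=max(cv2.findContours(v,0,2)[0],key=cv2.contourArea); print('plate',cv2.minAreaRect(p))
for q in cv2.boxPoints(cv2.minAreaRect(p)): print(q,ray(c,q,.02))
v=cv2.inRange(h,(20,50,180),(35,160,255));v[:90]=0;v[185:]=0;v[:,:265]=0;v[:,320:]=0
p=max(cv2.findContours(v,0,2)[0],key=cv2.contourArea); r=cv2.minAreaRect(p); print('butter',r,ray(c,r[0],.038))
save('crop2.png',cv2.resize(P[90:205,360:490],None,fx=4,fy=4,interpolation=2))
```

```text
tin ((426.0755310058594, 150.4857177734375), (87.99797058105469, 96.86200714111328), 86.54855346679688) (378, 108, 97, 88)
L [0.64634885 0.07794868 0.058     ]
Rr [0.64629616 0.15465244 0.058     ]
T [0.61320614 0.114321   0.058     ]
B [0.67863175 0.11904002 0.058     ]
coaster ((169.75257873535156, 138.43653869628906), (48.676551818847656, 88.75227355957031), 94.6327133178711) [ 0.63837786 -0.10923989  0.017     ]
plate ((292.5, 133.5), (163.0, 105.0), 90.0)
[240.  52.] [ 0.56558859 -0.04116742  0.02      ]
[345.  52.] [0.5655109 0.0494606 0.02     ]
[345. 215.] [0.70921851 0.05239516 0.02      ]
[240. 215.] [ 0.70927475 -0.04762821  0.02      ]
butter ((292.0, 137.5), (38.0, 75.0), 0.0) [0.63690316 0.00370127 0.038     ]
```

View pics/crop2.png

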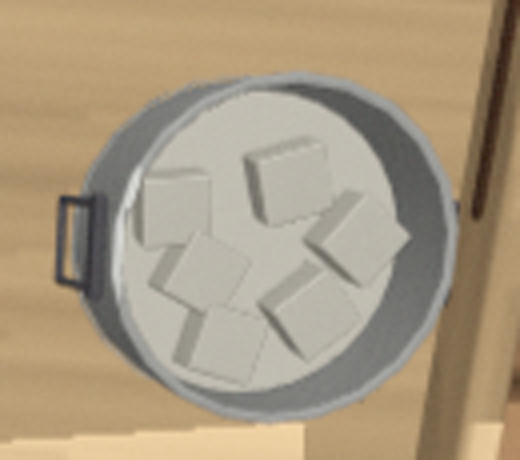

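The enlarged crop shows the tin rim's outer edge spanning columns 389–474 and rows 108–195, so its centre is (431.8,151.6). The two clips are outside the rim.

Run:
```python
from h import *
c=dict(np.load('w2.npz'))
for n,q,z in (('tin',(431.8,151.6),.058),('coaster',(167,129.5),.017),('TL',(241,53),.02),('TR',(345,55),.02),('BR',(340,217),.02),('BL',(246,214),.02),('lidtop',(314.5,212),.231),('lidL',(233,290),.231),('lidR',(396,290),.231)): print(n,ray(c,q,z).round(4))
```

```text
tin [0.6476 0.1199 0.058 ]
coaster [ 0.6305 -0.111   0.017 ]
TL [ 0.5664 -0.0403  0.02  ]
TR [0.5679 0.0495 0.02  ]
BR [0.7112 0.0477 0.02  ]
BL [ 0.7083 -0.0419  0.02  ]
lidtop [0.6628 0.0226 0.231 ]
lidL [ 0.6987 -0.0142  0.231 ]
lidR [0.6987 0.0594 0.231 ]
```

Emit:
{"op": "apply_moves", "data": {"travel": [[0.018,0.032,0],[0.018,0.032,0.02],[0.017,0.033,0.04],[0,0,0.04],[0,0,0.025]], "turn": [0,0,0,0,0], "fingers": [0.01,0.01,0.01,0.01,0.01]}}

```text
clock: 5.08
position: [0.6452, 0.1206, 0.1201]
orientation: [0.006, -3.14, -0.0]
ft_force: [0.2, -0.0, -1.4]
width: 0.0205
grasp_force: 20.0
```

Emit:
{"op": "apply_moves", "data": {"travel": [[0,0,0],[0,0,0.015],[0,0,0.01],[0,0,0.01],[0,0,0.007]], "turn": [0,0,0,0,0], "fingers": [0.01,0.01,0.01,0.01,0.01]}}

```text
clock: 5.7
position: [0.6468, 0.1187, 0.0785]
orientation: [0.002, -3.141, -0.0]
ft_force: [-0.4, 0.2, -0.3]
width: 0.0204
grasp_force: 20.0
```

Emit:
{"op": "apply_moves", "data": {"travel": [[0,0,0.002],[0,0,0],[0,0,0]], "turn": [0,0,0], "fingers": [0.01,0.01,0.01]}}

```text
clock: 6.08
position: [0.647, 0.1188, 0.0773]
orientation: [-0.002, 3.141, 0.0]
ft_force: [-0.1, -0.5, -0.9]
width: 0.0204
grasp_force: 20.0
```

Release with slight descent, then rise and look.

Emit:
{"op": "apply_moves", "data": {"travel": [[0,0,0.001],[0,0,0],[0,0,0],[0,0,0],[0,0,0]], "turn": [0,0,0,0,0], "fingers": [0.01,0.045,0.045,0.045,0.045]}}

```text
clock: 6.7
position: [0.6468, 0.1188, 0.076]
orientation: [0.002, -3.142, -0.0]
ft_force: [-1.1, -0.4, -0.0]
width: 0.0447
grasp_force: 0.0
```

Emit:
{"op": "apply_moves", "data": {"travel": [[0,0,-0.03],[0,0,-0.05],[0,0,-0.05],[0,0,-0.03],[0,0,0]], "turn": [0,0,0,0,0], "fingers": [0.06,0.06,0.06,0.06,0.06]}}

```text
clock: 7.32
position: [0.6475, 0.1188, 0.2386]
orientation: [-0.002, 3.137, 0.001]
ft_force: [-0.1, 0.7, 0.3]
width: 0.0601
grasp_force: 0.0
```

Run:
```python
from h import *
c=wrist('w3')
P=c['pixels']; h=cv2.cvtColor(P,cv2.COLOR_RGB2HSV)
s=capture('side'); a=cv2.resize(s['pixels'][170:250,300:440],None,fx=3,fy=3,interpolation=2)
b=cv2.resize(P[100:300,140:500],(420,233))
save('crop3.png',np.vstack([a,b]))
```

```text
7.325 [0.6475 0.1188 0.2386] 90.1 toolx [-1.     -0.0014 -0.0044]
```

View pics/crop3.png

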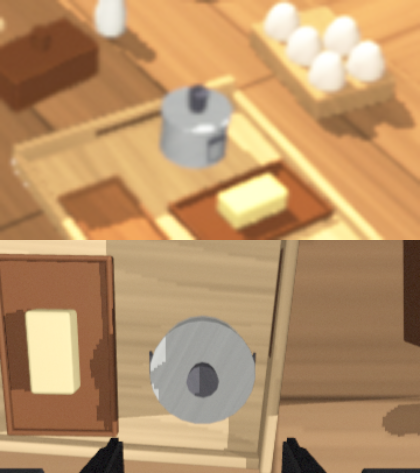

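The lid sits level on the tin rim with its knob centred. Next is the cover.

Emit:
{"op": "apply_moves", "data": {"travel": [[0,0.045,-0.01],[0,0.05,-0.01],[0,0.05,0],[0,0.045,0],[0,0,0]], "turn": [0,0,0,0,0], "fingers": [0.06,0.06,0.06,0.06,0.06]}}

```text
clock: 8.05
position: [0.6456, 0.3115, 0.2536]
orientation: [0.007, -3.139, 0.001]
ft_force: [0.2, -0.9, 0.1]
width: 0.0601
grasp_force: 0.0
```

Run:
```python
from h import *
c=wrist('w4'); save('crop4.png',c['pixels'][:300])
```

```text
8.05 [0.6456 0.3115 0.2536] 90.3 toolx [-1.     -0.0047  0.0029]
```

View pics/crop4.png

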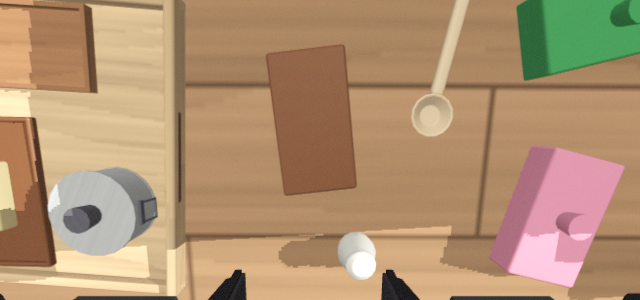

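The brown roof's corners are at (267,55), (344,45), (356,187) and (285,194). The salt shaker is at (357,257) and the spoon bowl at (432,115).

Run:
```python
from h import *
c=dict(np.load('w4.npz')); P=c['pixels']; h=cv2.cvtColor(P,cv2.COLOR_RGB2HSV)
q=[(267,55),(344,45),(356,187),(285,194)]; w=np.array([ray(c,p,.046) for p in q])
print(w.round(4),w.mean(0),[np.linalg.norm(w[i]-w[(i+1)%4]).round(4) for i in range(4)])
for i,j in((0,3),(1,2)): d=w[j]-w[i]; print(np.degrees(np.arctan2(d[1],d[0])))
r=P[50:195,262:362].astype(float); r=np.clip((r-r.mean((0,1)))*6+128,0,255).astype(np.uint8); save('crop5.png',cv2.resize(r,None,fx=4,fy=4))
print('shaker',ray(c,(357,230),.03),'spoon',ray(c,(432,115),.01))
```

```text
[[0.5166 0.2728 0.046 ]
 [0.5087 0.3361 0.046 ]
 [0.6255 0.3496 0.046 ]
 [0.6321 0.2861 0.046 ]] [0.57075591 0.31115189 0.046     ] [np.float64(0.0638), np.float64(0.1176), np.float64(0.0638), np.float64(0.1163)]
6.591671708573321
6.573588526779449
shaker [0.6690903  0.35348576 0.03      ] spoon [0.5625528  0.42254484 0.01      ]
```

View pics/crop5.png

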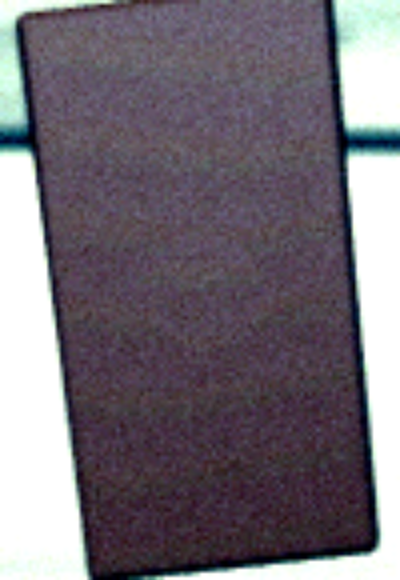

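Seen straight from above, the knob blends with the roof. The roof centre is (0.571,0.311), yawed 6.6°. I'll descend on the knob.

Emit:
{"op": "apply_moves", "data": {"travel": [[0.038,0,0],[0.037,0,0.04],[0,0,0.05],[0,0,0.05],[0,0,0.034]], "turn": [0,0,0,0,0], "fingers": [0.06,0.06,0.06,0.06,0.06]}}

```text
clock: 8.72
position: [0.5708, 0.3068, 0.0793]
orientation: [0.0, -3.139, 0.002]
ft_force: [1.5, -0.5, -0.2]
width: 0.0599
grasp_force: 0.0
```

Emit:
{"op": "apply_moves", "data": {"travel": [[0,0,0.018],[0,0,0],[0,0,0],[0,0,0],[0,0,0]], "turn": [0,0,0,0,0], "fingers": [0.06,0.06,0.01,0.01,0.01], "squeeze": 35}}

```text
clock: 9.35
position: [0.5718, 0.3088, 0.065]
orientation: [-0.002, 3.14, 0.001]
ft_force: [0.0, -0.2, -0.0]
width: 0.0352
grasp_force: 0.0
```

Emit:
{"op": "apply_moves", "data": {"travel": [[0,0,0],[0,0,0],[0,0,0],[0,0,-0.005],[0,0,-0.01]], "turn": [0,0,0,0,0], "fingers": [0.01,0.01,0.01,0.01,0.01]}}

```text
clock: 9.98
position: [0.5712, 0.3083, 0.0789]
orientation: [0.002, -3.14, 0.001]
ft_force: [-0.1, -0.9, -2.4]
width: 0.0207
grasp_force: 35.0
```

Emit:
{"op": "apply_moves", "data": {"travel": [[0,0,-0.03],[0,0,-0.045],[0,0,-0.045],[-0.01,-0.03,0],[-0.01,-0.045,0]], "turn": [0,0,0,0,0], "fingers": [0.01,0.01,0.01,0.01,0.01]}}

```text
clock: 10.6
position: [0.5916, 0.2335, 0.2002]
orientation: [-0.005, 3.14, 0.0]
ft_force: [-0.2, -0.6, -1.8]
width: 0.0208
grasp_force: 35.0
```

Emit:
{"op": "apply_moves", "data": {"travel": [[-0.01,-0.05,0],[-0.01,-0.05,0],[-0.01,-0.05,0],[-0.01,-0.045,0],[-0.007,-0.034,0]], "turn": [0,0,0,0,0], "fingers": [0.01,0.01,0.01,0.01,0.01]}}

```text
clock: 11.22
position: [0.639, 0.0026, 0.1995]
orientation: [0.0, -3.142, 0.0]
ft_force: [-0.8, 0.5, -1.8]
width: 0.0208
grasp_force: 35.0
```

Emit:
{"op": "apply_moves", "data": {"travel": [[0,0,0],[0,0,0],[0,0,0],[0,0,0]], "turn": [4,3.3,0,0], "fingers": [0.01,0.01,0.01,0.01]}}

```text
clock: 11.72
position: [0.6389, 0.0048, 0.1993]
orientation: [0.196, 3.135, 0.0]
ft_force: [0.1, 0.1, -2.1]
width: 0.0206
grasp_force: 35.0
```

Run:
```python
from h import *
c=wrist('w5')
s=capture('scene'); d=capture('side')
a=cv2.resize(s['pixels'][150:330,170:370],(400,360)); b=cv2.resize(d['pixels'][150:310,290:450],(360,360))
save('crop6.png',np.vstack([np.hstack([a,b]),cv2.resize(c['pixels'][:300,70:570],(760,240))[:, :760] if 0 else cv2.resize(c['pixels'][100:400,:],(760,240))]))
```

```text
11.725 [0.6389 0.0048 0.1993] 82.8 toolx [-0.9922  0.1244 -0.    ]
```

View pics/crop6.png

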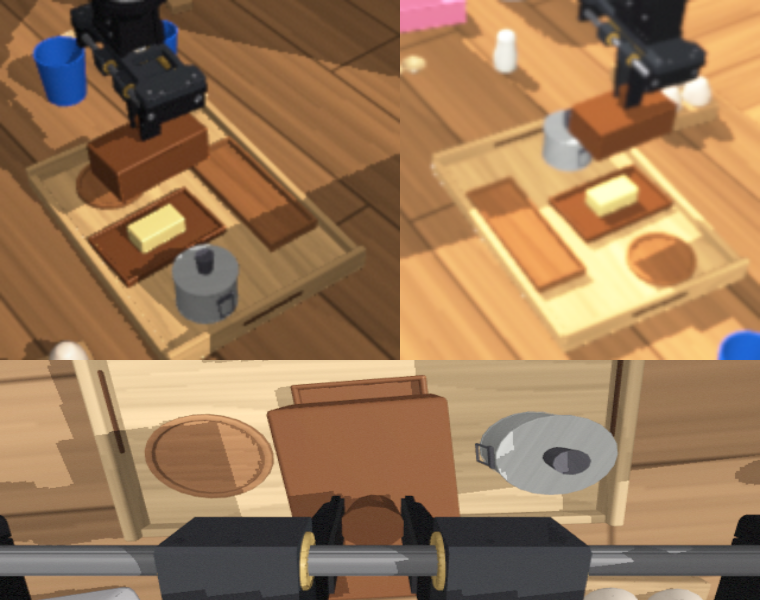

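The composite shows the cover held level above the plate and the lid still on the tin. In the full wrist picture, the roof's front corners are near (226,164) and (376,148). I'll check its yaw.

Run:
```python
from h import *
c=dict(np.load('w5.npz')); P=c['pixels']; h=cv2.cvtColor(P,cv2.COLOR_RGB2HSV)
a,b=ray(c,(226,164),.181),ray(c,(376,148),.181); print(a,b,np.linalg.norm(b-a),np.degrees(np.arctan2(*(b-a)[:2][::-1]))-90)
m=(a+b)/2; n=np.array([b[1]-a[1],a[0]-b[0]]); n/=np.linalg.norm(n); print('centre',m[:2]+.06*n)
# left/right roof edges further down
q=ray(c,(245,258),.181); print(q, np.degrees(np.arctan2(*(q-a)[:2][::-1])))
```

```text
[ 0.57807536 -0.02484241  0.181     ] [0.57937133 0.03903142 0.181     ] 0.063886970128527 -1.1623392485628017
centre [0.638711   0.00587739]
[ 0.62053052 -0.02383715  0.181     ] 1.3564076747060219
```

Emit:
{"op": "apply_moves", "data": {"travel": [[0,-0.001,0.03],[0,0,0.03],[0,0,0.025],[0,0,0.015],[0,0,0]], "turn": [0,0,0,0,0], "fingers": [0.01,0.01,0.01,0.01,0.01]}}

```text
clock: 12.5
position: [0.6386, 0.0038, 0.0984]
orientation: [-0.197, -3.134, -0.0]
ft_force: [0.2, -0.9, -1.6]
width: 0.0209
grasp_force: 35.0
```

Emit:
{"op": "apply_moves", "data": {"travel": [[0,0,0.008],[0,0,0.005],[0,0,0.004],[0,0,0.002],[0,0,0]], "turn": [0,0,0,0,0], "fingers": [0.01,0.01,0.01,0.01,0.01]}}

```text
clock: 13.12
position: [0.6388, 0.0038, 0.0801]
orientation: [-0.198, -3.135, -0.0]
ft_force: [0.4, -0.6, -2.0]
width: 0.0206
grasp_force: 35.0
```

Emit:
{"op": "apply_moves", "data": {"travel": [[0,0,0.002],[0,0,0.001],[0,0,0.001],[0,0,0]], "turn": [0,0,0,0], "fingers": [0.01,0.01,0.01,0.01]}}

```text
clock: 13.62
position: [0.6392, 0.0045, 0.078]
orientation: [0.198, 3.134, 0.001]
ft_force: [-5.1, 3.6, 15.0]
width: 0.0205
grasp_force: 35.0
```

Contact at the expected height; release and rise.

Emit:
{"op": "apply_moves", "data": {"travel": [[0,0,-0.001],[0,0,0],[0,0,0],[0,0,0],[0,0,0]], "turn": [0,0,0,0,0], "fingers": [0.01,0.05,0.05,0.05,0.05]}}

```text
clock: 14.25
position: [0.6388, 0.0037, 0.0769]
orientation: [-0.198, -3.135, -0.0]
ft_force: [0.2, 0.1, 0.3]
width: 0.0493
grasp_force: 0.0
```

Emit:
{"op": "apply_moves", "data": {"travel": [[0,0,-0.02],[0,0,-0.05],[0,0,-0.05],[0,0,-0.05],[0,0,0]], "turn": [0,0,0,0,0], "fingers": [0.06,0.06,0.08,0.08,0.08]}}

```text
clock: 14.88
position: [0.64, 0.0037, 0.2512]
orientation: [0.197, 3.128, -0.0]
ft_force: [0.5, 0.1, -1.7]
width: 0.0788
grasp_force: 0.0
```

Run:
```python
from h import *
c=wrist('w6')
s=capture('scene'); d=capture('side')
a=cv2.resize(s['pixels'][190:330,170:370],(400,280),interpolation=2); b=cv2.resize(d['pixels'][170:310,290:450],(320,280),interpolation=2)
save('crop7.png',np.vstack([np.hstack([a,b]),cv2.resize(c['pixels'][:280,:],(720,315))]))
```

```text
14.875 [0.64   0.0037 0.2512] 82.8 toolx [-0.992   0.1257 -0.007 ]
```

View pics/crop7.png

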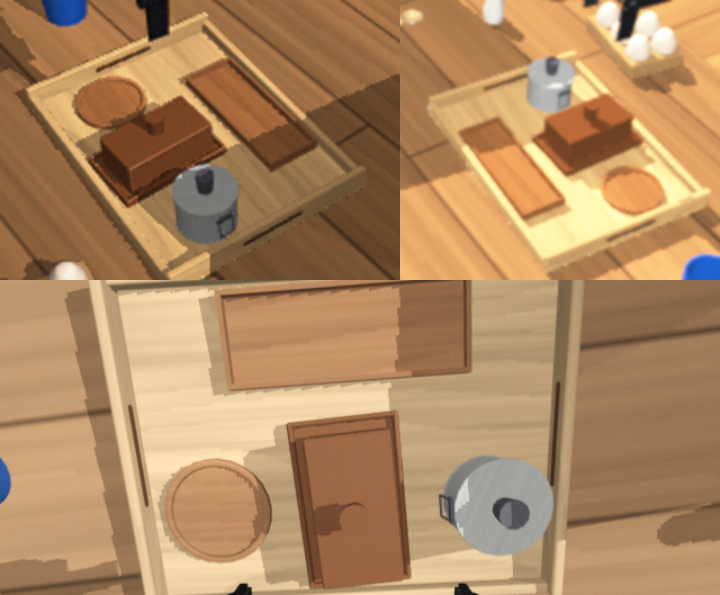

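The cover sits inside the plate rim and the lid is still on. The dish corners in this composite are (218,287), (470,282), (470,371) and (231,389). Now to the cup and knife.

Emit:
{"op": "apply_moves", "data": {"travel": [[0,0,0],[0.03,-0.05,0],[0.03,-0.05,0],[0.03,-0.05,0],[0.03,-0.05,0]], "turn": [-7.2,0,0,0,0], "fingers": [0.09,0.09,0.09,0.09,0.09]}}

```text
clock: 15.65
position: [0.5173, -0.1974, 0.2456]
orientation: [-0.0, -3.139, -0.002]
ft_force: [1.2, -0.2, -0.2]
width: 0.0899
grasp_force: 0.0
```

Emit:
{"op": "apply_moves", "data": {"travel": [[0.02,-0.05,0],[0.02,-0.05,0],[0,-0.03,0],[0,0,0],[0,0,0]], "turn": [0,0,0,0,0], "fingers": [0.09,0.09,0.09,0.09,0.09]}}

```text
clock: 16.27
position: [0.4785, -0.3254, 0.246]
orientation: [-0.001, -3.14, -0.003]
ft_force: [0.5, 0.1, 0.6]
width: 0.09
grasp_force: 0.0
```

Run:
```python
from h import *
c=wrist('w7'); save('w7c.png',c['pixels'][:330])
w6=dict(np.load('w6.npz')); w=np.array([ray(w6,p,.022) for p in [(193.8,6.2),(417.8,1.8),(417.8,80.9),(205.3,96.9)]]); print('dish',w.round(4))
h=cv2.cvtColor(c['pixels'],cv2.COLOR_RGB2HSV); m=cv2.inRange(h,(105,150,40),(130,255,255)); k,_,st,_=cv2.connectedComponentsWithStats(m); print(st[1:][st[1:,4]>100])
```

```text
16.275 [ 0.4785 -0.3254  0.246 ] 90.0 toolx [-1.0e+00  4.0e-04  1.5e-03]
dish [[ 0.4604 -0.0752  0.022 ]
 [ 0.4809  0.113   0.022 ]
 [ 0.5437  0.1093  0.022 ]
 [ 0.5333 -0.0797  0.022 ]]
[[ 314  115   65   67 3435]
 [ 278  267   80   64 3850]]
```

View pics/w7c.png

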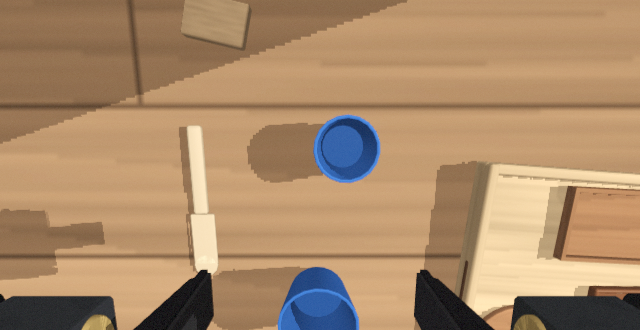

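The cup rim is centred at (346.5,148.5). The knife runs from its handle end at (194,127) to its blade end at about (205,273). The tall cup is at (318,300).

Run:
```python
from h import *
c=dict(np.load('w7.npz'))
print('cup',ray(c,(346.5,148.5),.058)); a,b=ray(c,(194,127),.009),ray(c,(205.5,273),.006); d=b-a
print('knife',a,b,(a+b)/2,np.linalg.norm(d[:2]),np.degrees(np.arctan2(d[1],d[0])), 'junction',ray(c,(202,213),.008))
print('tall',ray(c,(318,322),.078))
```

```text
cup [ 0.42425306 -0.29746221  0.058     ]
knife [ 0.40714577 -0.43556468  0.009     ] [ 0.55204814 -0.43545323  0.006     ] [ 0.47959695 -0.43550896  0.0075    ] 0.14490240749885172 0.04406637816709713 junction [ 0.48883399 -0.43410637  0.008     ]
tall [ 0.5710273 -0.3208985  0.078    ]
```

Emit:
{"op": "apply_moves", "data": {"travel": [[0.027,0.014,0],[0.027,0.014,0.04],[0,0,0.05],[0,0,0.05],[0,0,0.045]], "turn": [0,0,0,0,0], "fingers": [0.09,0.09,0.09,0.09,0.09]}}

```text
clock: 16.95
position: [0.4249, -0.2969, 0.0607]
orientation: [-0.002, 3.142, 0.0]
ft_force: [1.5, -0.3, -0.0]
width: 0.0899
grasp_force: 0.0
```

Emit:
{"op": "apply_moves", "data": {"travel": [[0,0,0.023],[0,0,0],[0,0,0],[0,0,0],[0,0,0]], "turn": [0,0,0,0,0], "fingers": [0.09,0.09,0.04,0.04,0.04], "squeeze": 10}}

```text
clock: 17.58
position: [0.425, -0.2983, 0.0399]
orientation: [0.001, 3.14, -0.002]
ft_force: [0.4, 1.0, 0.3]
width: 0.0653
grasp_force: 0.0
```

Emit:
{"op": "apply_moves", "data": {"travel": [[0,0,0],[0,0,0],[0,0,0]], "turn": [0,0,0], "fingers": [0.04,0.04,0.04]}}

```text
clock: 17.95
position: [0.4248, -0.2982, 0.0394]
orientation: [0.001, 3.141, -0.0]
ft_force: [0.6, 1.4, 5.7]
width: 0.0552
grasp_force: 10.0
```

Emit:
{"op": "apply_moves", "data": {"travel": [[0,0,-0.02],[0,0,-0.05],[0,0,-0.05],[-0.03,0.03,0],[-0.04,0.037,0]], "turn": [0,0,0,0,0], "fingers": [0.04,0.04,0.04,0.04,0.04]}}

```text
clock: 18.58
position: [0.4952, -0.2311, 0.1598]
orientation: [0.004, 3.14, -0.001]
ft_force: [-0.5, -0.5, -1.0]
width: 0.0555
grasp_force: 10.0
```

Emit:
{"op": "apply_moves", "data": {"travel": [[-0.045,0.04,0],[-0.045,0.04,0],[-0.045,0.04,0],[0,0,0],[0,0,0]], "turn": [0,0,0,0,0], "fingers": [0.04,0.04,0.04,0.04,0.04]}}

```text
clock: 19.2
position: [0.6292, -0.1112, 0.1585]
orientation: [0.0, -3.14, -0.0]
ft_force: [0.1, -0.6, -0.8]
width: 0.055
grasp_force: 10.0
```

Run:
```python
from h import *
w6=dict(np.load('w6.npz')); k=640/720
print('coaster',ray(w6,(217.5*k,(510.5-280)*k),.017)); 
r=np.array([ray(w6,(x*k,(y-280)*k),.06) for x,y in[(303,434),(397,412),(410,578),(322,587)]]);print('cover',r.round(3),r.mean(0))
c=wrist('w8')
```

```text
coaster [ 0.62900194 -0.11174886  0.017     ]
cover [[ 0.574 -0.024  0.06 ]
 [ 0.567  0.046  0.06 ]
 [ 0.695  0.043  0.06 ]
 [ 0.694 -0.028  0.06 ]] [0.63266069 0.00922782 0.06      ]
19.2 [ 0.6292 -0.1112  0.1585] 90.0 toolx [-1.0e+00 -1.0e-04  1.3e-03]
```

Emit:
{"op": "apply_moves", "data": {"travel": [[0,0,0.04],[0,0,0.035],[0,0,0.015],[0,0,0.008],[0,0,0]], "turn": [0,0,0,0,0], "fingers": [0.04,0.04,0.04,0.04,0.04]}}

```text
clock: 19.88
position: [0.6299, -0.1116, 0.0616]
orientation: [0.001, 3.141, -0.0]
ft_force: [0.5, 0.3, -0.6]
width: 0.0555
grasp_force: 10.0
```

Emit:
{"op": "apply_moves", "data": {"travel": [[0,0,0.004],[0,0,0.003],[0,0,0.001],[0,0,0],[0,0,0]], "turn": [0,0,0,0,0], "fingers": [0.04,0.04,0.04,0.04,0.04]}}

```text
clock: 20.5
position: [0.6299, -0.1112, 0.0532]
orientation: [0.001, 3.141, 0.0]
ft_force: [-0.4, 0.3, -0.8]
width: 0.0551
grasp_force: 10.0
```

Emit:
{"op": "apply_moves", "data": {"travel": [[0,0,0.001],[0,0,0.001],[0,0,0],[0,0,0]], "turn": [0,0,0,0], "fingers": [0.04,0.04,0.04,0.04]}}

```text
clock: 21.0
position: [0.63, -0.1112, 0.0514]
orientation: [0.001, 3.141, -0.0]
ft_force: [-0.7, 0.7, 4.7]
width: 0.0551
grasp_force: 10.0
```

Emit:
{"op": "apply_moves", "data": {"travel": [[0,0,0],[0,0,0],[0,0,0],[0,0,-0.03],[0,0,-0.05]], "turn": [0,0,0,0,0], "fingers": [0.075,0.075,0.075,0.075,0.075]}}

```text
clock: 21.62
position: [0.629, -0.1111, 0.1304]
orientation: [-0.001, -3.138, -0.002]
ft_force: [0.0, -0.4, -0.1]
width: 0.0749
grasp_force: 0.0
```

Emit:
{"op": "apply_moves", "data": {"travel": [[0,0.02,-0.06],[0,0.06,-0.06],[0,0,0],[0,0,0]], "turn": [0,0,0,0], "fingers": [0.06,0.06,0.06,0.06]}}

```text
clock: 22.12
position: [0.6295, -0.0474, 0.2338]
orientation: [0.0, -3.141, -0.0]
ft_force: [0.4, 0.2, -0.9]
width: 0.0602
grasp_force: 0.0
```

Run:
```python
from h import *
c=wrist('w9'); d=capture('side'); save('w9c.png',np.vstack([c['pixels'][:290],cv2.resize(d['pixels'][180:300,300:460],(640,290))[:, :] if 0 else cv2.resize(d['pixels'][170:310,290:600],(640,289))]))
```

```text
22.125 [ 0.6295 -0.0474  0.2338] 90.0 toolx [-1.e+00 -1.e-04  9.e-04]
```

View pics/w9c.png

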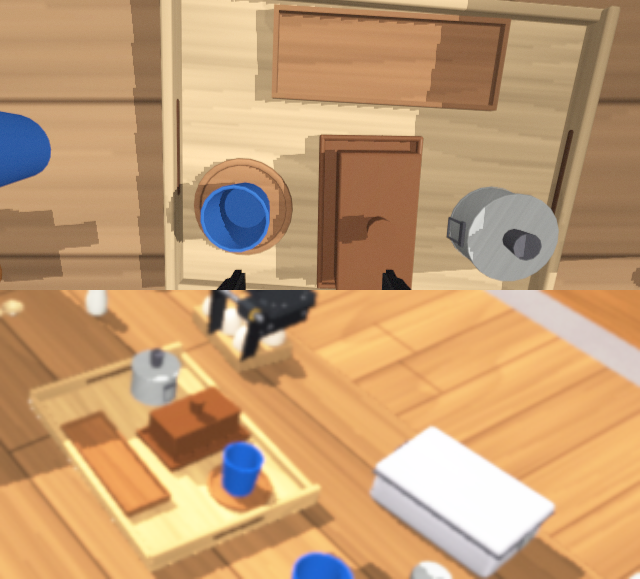

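Run:
```python
from h import *
c=dict(np.load('w9.npz'))
w=np.array([ray(c,p,.022) for p in [(274,5),(510,20),(496,109),(272,99)]]); print('dish',w.round(4),w.mean(0)); d=(w[1]+w[2]-w[0]-w[3]); print('long axis',np.degrees(np.arctan2(d[1],d[0])),np.linalg.norm(d)/2)
for p,z in (((337,152),.06),((421,152),.06),((319,136),.02),((422,137),.02)): print(p,ray(c,p,z).round(4))
r=ray(c,(235.5,217.5),.07); print('cuprim',r)
```

```text
dish [[ 0.4626 -0.079   0.022 ]
 [ 0.4736  0.1137  0.022 ]
 [ 0.5433  0.1102  0.022 ]
 [ 0.5351 -0.0825  0.022 ]] [0.50364165 0.01558556 0.022     ]
long axis 87.14396691365245 0.192892164959216
(337, 152) [ 0.5773 -0.0284  0.06  ]
(421, 152) [0.5773 0.0382 0.06  ]
(319, 136) [ 0.5659 -0.0421  0.02  ]
(422, 137) [0.5668 0.0485 0.02  ]
cuprim [ 0.62821412 -0.10950455  0.07      ]
```

The cup stands upright in the coaster, about 3 mm off centre. The cover is about 2 mm off the plate centre. The dish centre is (0.504,0.016) with its long axis at 87°. Now the knife.

Emit:
{"op": "apply_moves", "data": {"travel": [[0.019,-0.048,0],[0.019,-0.048,0],[0.019,-0.048,0],[0.019,-0.049,0],[0.019,-0.049,0]], "turn": [0,0,0,0,0], "fingers": [0.05,0.05,0.05,0.05,0.05]}}

```text
clock: 22.85
position: [0.5333, -0.2915, 0.2332]
orientation: [-0.002, -3.14, -0.002]
ft_force: [0.9, -0.5, -0.9]
width: 0.0502
grasp_force: 0.0
```

Emit:
{"op": "apply_moves", "data": {"travel": [[0.019,-0.049,0],[0.019,-0.049,0],[0.019,-0.048,0.03],[0,0,0.05],[0,0,0]], "turn": [0,0,0,0,0], "fingers": [0.05,0.05,0.05,0.05,0.05]}}

```text
clock: 23.48
position: [0.4755, -0.4348, 0.1502]
orientation: [-0.004, -3.136, -0.01]
ft_force: [0.3, -0.4, 0.8]
width: 0.0495
grasp_force: 0.0
```

Run:
```python
from h import *
c=wrist('w10'); print(get_state()['qpos'].round(2)); P=c['pixels'];h=cv2.cvtColor(P,cv2.COLOR_RGB2HSV)
m=cv2.inRange(h,(12,20,195),(32,130,255)); m[300:]=0
m=cv2.morphologyEx(m,cv2.MORPH_OPEN,np.ones((7,7)))
p=max(cv2.findContours(m,0,2)[0],key=cv2.contourArea); print(cv2.boundingRect(p),cv2.minAreaRect(p))
for r in (100,130,160,190,210,230,250,270,290):
    x=np.flatnonzero(m[r]); 
    if len(x): print(r,x.min(),x.max(),ray(c,((x.min()+x.max())/2,r),.009).round(4))
```

```text
23.475 [ 0.4755 -0.4348  0.1502] 89.9 toolx [-1.      0.0024  0.0057]
[-0.84  0.6   1.58  0.    0.97 -2.41]
(0, 111, 640, 189) ((319.5, 205.0), (188.0, 639.0), 90.0)
130 222 639 [ 0.4056 -0.3505  0.009 ]
160 143 639 [ 0.4265 -0.3776  0.009 ]
190 65 615 [ 0.4481 -0.414   0.009 ]
210 13 611 [ 0.4629 -0.4346  0.009 ]
230 105 607 [ 0.4783 -0.4016  0.009 ]
250 153 600 [ 0.4941 -0.3856  0.009 ]
270 297 596 [ 0.5104 -0.3309  0.009 ]
290 113 589 [ 0.5266 -0.4044  0.009 ]
```

The mask caught the lit boards, so it's no use. The two-camera and wrist estimates agree within the 50 mm opening, so I'll grasp.

Emit:
{"op": "apply_moves", "data": {"travel": [[0,0,0.05],[0,0,0.05],[0,0,0.025],[0,0,0.01],[0,0,0]], "turn": [0,0,0,0,0], "fingers": [0.05,0.05,0.05,0.05,0.05]}}

```text
clock: 24.15
position: [0.4783, -0.4355, 0.0207]
orientation: [-0.0, 3.141, -0.001]
ft_force: [-0.7, -1.3, -0.3]
width: 0.0499
grasp_force: 0.0
```

Emit:
{"op": "apply_moves", "data": {"travel": [[0,0,0.001],[0,0,0],[0,0,0],[0,0,0],[0,0,0]], "turn": [0,0,0,0,0], "fingers": [0.05,0.0,0.0,0.0,0.0], "squeeze": 20}}

```text
clock: 24.78
position: [0.4777, -0.4352, 0.0186]
orientation: [0.001, 3.141, 0.0]
ft_force: [-0.0, 0.5, 0.2]
width: 0.0153
grasp_force: 0.1
```

Emit:
{"op": "apply_moves", "data": {"travel": [[0,0,0],[0,0,0],[0,0,0]], "turn": [0,0,0], "fingers": [0,0,0]}}

```text
clock: 25.15
position: [0.4776, -0.4352, 0.0186]
orientation: [0.001, 3.142, 0.0]
ft_force: [-0.0, -0.2, 1.2]
width: 0.0135
grasp_force: 20.0
```

Gripped on the handle, but too shallow (tips at 7.6 mm). Reopen, go 5 mm lower and grip again.

Emit:
{"op": "apply_moves", "data": {"travel": [[0,0,0],[0,0,0],[0,0,0.004],[0,0,0.001],[0,0,0]], "turn": [0,0,0,0,0], "fingers": [0.03,0.03,0.03,0.03,0.03]}}

```text
clock: 25.78
position: [0.4776, -0.4351, 0.0133]
orientation: [-0.001, -3.141, -0.0]
ft_force: [0.1, -0.3, 0.0]
width: 0.0298
grasp_force: 0.0
```

Emit:
{"op": "apply_moves", "data": {"travel": [[0,0,0],[0,0,0],[0,0,0],[0,0,0],[0,0,0]], "turn": [0,0,0,0,0], "fingers": [0,0,0,0,0], "squeeze": 30}}

```text
clock: 26.4
position: [0.4777, -0.4352, 0.0136]
orientation: [0.001, 3.141, 0.0]
ft_force: [0.2, -0.7, 1.6]
width: 0.0135
grasp_force: 30.0
```

Emit:
{"op": "apply_moves", "data": {"travel": [[0,0,0],[0,0,-0.01],[0,0,-0.04],[0,0,-0.05],[0,0,-0.05]], "turn": [0,0,0,0,0], "fingers": [0,0,0,0,0]}}

```text
clock: 27.02
position: [0.4775, -0.435, 0.1657]
orientation: [0.001, 3.141, 0.0]
ft_force: [0.1, -0.2, 0.1]
width: 0.0136
grasp_force: 30.0
```

Emit:
{"op": "apply_moves", "data": {"travel": [[-0.003,0.05,0],[-0.003,0.05,0],[-0.003,0.05,0],[-0.003,0.05,0],[-0.003,0.05,0]], "turn": [0,0,0,0,0], "fingers": [0,0,0,0,0]}}

```text
clock: 27.65
position: [0.4927, -0.1837, 0.1643]
orientation: [0.001, 3.141, -0.0]
ft_force: [-0.0, 0.5, -0.1]
width: 0.0139
grasp_force: 30.0
```

Emit:
{"op": "apply_moves", "data": {"travel": [[-0.003,0.05,0],[-0.003,0.05,0],[-0.003,0.05,0],[-0.002,0.05,0],[0,0,0]], "turn": [0,0,0,0,0], "fingers": [0,0,0,0,0]}}

```text
clock: 28.28
position: [0.5037, 0.0174, 0.1642]
orientation: [-0.005, 3.141, 0.0]
ft_force: [0.1, -1.0, 0.5]
width: 0.0137
grasp_force: 30.0
```

Emit:
{"op": "apply_moves", "data": {"travel": [[0,0,0],[0,0,0],[0,0,0],[0,0,0],[0,0,0]], "turn": [10.3,10.3,10.3,10.3,10.3], "fingers": [0,0,0,0,0]}}

```text
clock: 28.9
position: [0.5039, 0.0138, 0.164]
orientation: [1.375, 2.824, 0.0]
ft_force: [-0.3, -0.4, -0.1]
width: 0.0138
grasp_force: 30.0
```

Emit:
{"op": "apply_moves", "data": {"travel": [[0,0,0],[0,0,0],[0,0,0],[0,0,0],[0,0,0]], "turn": [10.3,10.3,10.3,10.5,0], "fingers": [0,0,0,0,0]}}

```text
clock: 29.52
position: [0.5039, 0.014, 0.164]
orientation: [2.277, 2.164, 0.001]
ft_force: [-0.6, -0.3, 0.6]
width: 0.0136
grasp_force: 30.0
```

Run:
```python
from h import *
c=wrist('w11'); d=capture('side'); save('w11c.png',np.vstack([c['pixels'][:400:,:],cv2.resize(d['pixels'][150:320,250:470],(640,200)) if 0 else np.hstack([d['pixels'][150:340,280:600],capture('scene')['pixels'][150:340,150:470]])]))
```

```text
29.525 [0.5039 0.014  0.164 ] -2.9 toolx [ 0.0505  0.9987 -0.    ]
```

View pics/w11c.png

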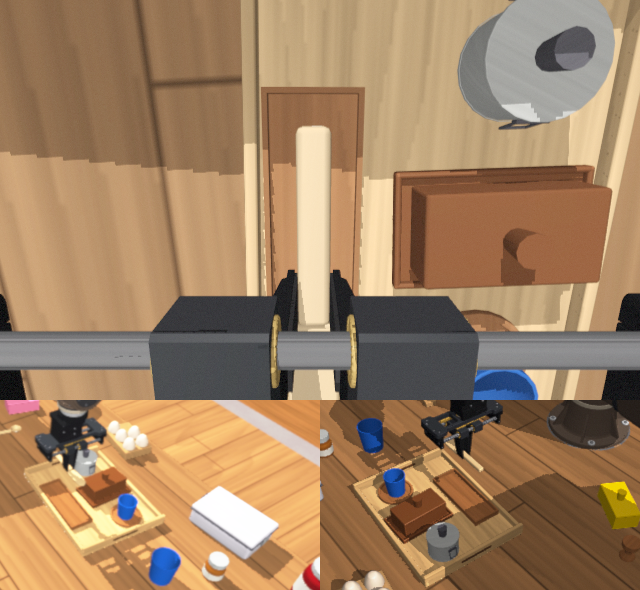

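The knife is level and lined up with the dish: knife column is about 313, and the dish spans 264–364. Lower it.

Emit:
{"op": "apply_moves", "data": {"travel": [[0,0,0.05],[0,0,0.045],[0,0,0.025],[0,0,0.01],[0,0,0]], "turn": [0,0,0,0,0], "fingers": [0,0,0,0,0]}}

```text
clock: 30.3
position: [0.5039, 0.0147, 0.0336]
orientation: [-2.276, -2.165, 0.0]
ft_force: [-0.2, -0.4, -0.0]
width: 0.0137
grasp_force: 30.0
```

Emit:
{"op": "apply_moves", "data": {"travel": [[0,0,0.004],[0,0,0.002],[0,0,0.001],[0,0,0],[0,0,0]], "turn": [0,0,0,0,0], "fingers": [0,0,0,0,0]}}

```text
clock: 30.92
position: [0.5039, 0.0148, 0.0267]
orientation: [2.277, 2.164, 0.0]
ft_force: [-1.0, 0.6, 1.2]
width: 0.0139
grasp_force: 30.0
```

Emit:
{"op": "apply_moves", "data": {"travel": [[0,0,0.001],[0,0,0],[0,0,0],[0,0,0],[0,0,0]], "turn": [0,0,0,0,0], "fingers": [0,0.026,0.026,0.026,0.026]}}

```text
clock: 31.55
position: [0.5038, 0.0148, 0.0256]
orientation: [-2.277, -2.164, -0.0]
ft_force: [-1.0, 0.5, -0.9]
width: 0.0259
grasp_force: 0.0
```

Emit:
{"op": "apply_moves", "data": {"travel": [[0,0,-0.01],[0,0,-0.04],[0,0,-0.05],[0,0,-0.06],[0,0,-0.06]], "turn": [0,0,0,0,0], "fingers": [0.026,0.026,0.026,0.026,0.026]}}

```text
clock: 32.17
position: [0.5033, 0.0148, 0.2483]
orientation: [2.277, 2.164, 0.001]
ft_force: [0.0, 0.3, -1.2]
width: 0.0263
grasp_force: 0.0
```

Emit:
{"op": "apply_moves", "data": {"travel": [[-0.05,0,0],[-0.05,0,0],[0,0,0],[0,0,0]], "turn": [0,0,0,0], "fingers": [0.026,0.026,0.026,0.026]}}

```text
clock: 32.67
position: [0.4985, -0.0848, 0.2459]
orientation: [-2.278, -2.163, -0.0]
ft_force: [-0.3, -0.5, 0.4]
width: 0.0261
grasp_force: 0.0
```

Run:
```python
from h import *
c=wrist('w12')
P=c['pixels']; h=cv2.cvtColor(P,cv2.COLOR_RGB2HSV)
# knife: pale area inside the dish footprint
d0=np.array([.5036,.0156]); Tc=np.linalg.inv(c['T'])
def px(x,y,z): q=c['camera_matrix']@(Tc@[x,y,z,1])[:3]; return q[:2]/q[2]
u=np.array([.0505,.9987]); v=np.array([.9987,-.0505])
poly=np.array([px(*(d0+a*u+b*v),.012) for a,b in((-.088,-.028),(.088,-.028),(.088,.028),(-.088,.028))],np.int32); print('dish floor px',poly.tolist())
roi=cv2.fillPoly(np.zeros(P.shape[:2],np.uint8),[poly],255)
print('sat pct',np.percentile(h[...,1][roi>0],[5,25,50,75,95]))
s=h[...,1].copy(); t,m=cv2.threshold(s[roi>0].reshape(-1,1),0,255,cv2.THRESH_BINARY+cv2.THRESH_OTSU)
m=((s<t)&(roi>0)).astype(np.uint8); k,l,st,ce=cv2.connectedComponentsWithStats(cv2.morphologyEx(m,cv2.MORPH_OPEN,np.ones((5,5))))
i=1+st[1:,4].argmax(); p=cv2.findNonZero((l==i).astype(np.uint8)); r=cv2.minAreaRect(p); print(t,r,ray(c,r[0],.02)); print([ray(c,q,.02).round(3)[:2].tolist() for q in cv2.boxPoints(r)])
# tall cup still
S=capture('scene'); hh=cv2.cvtColor(S['pixels'],cv2.COLOR_RGB2HSV); k,_,st,_=cv2.connectedComponentsWithStats(cv2.inRange(hh,(105,150,60),(130,255,255))); print(st[1:][st[1:,4]>60].tolist())
a=np.load('scene0.npz')['pixels'][340:380,380:445].astype(int); b=S['pixels'][340:380,380:445].astype(int); print('spoon diff',abs(a-b).mean())
```

```text
32.675 [ 0.4985 -0.0848  0.2459] -3.0 toolx [5.170e-02 9.987e-01 2.000e-04]
dish floor px [[284, 190], [280, -16], [346, -16], [342, 190]]
sat pct [ 59.  71. 124. 127. 134.]
94.0 ((313.5, 91.0), (176.0, 25.0), 90.0) [0.50378706 0.01696501 0.02      ]
[[0.497, 0.087], [0.518, 0.086], [0.511, -0.061], [0.488, -0.06]]
[[187, 168, 26, 35, 703], [213, 219, 22, 28, 475]]
spoon diff 4.21
```

The knife lies centred in the dish, and the tall cup and spoon haven't moved. Handing in.

```bash
python3 -c "
from workcell import *
print(hand_in())"
```

```text
the job is handed in; nothing more can be done
None
```

The breakfast tray is made up and handed in at about 33 s: the cup is on the coaster, the lid on the tin, the cover on the butter plate and the knife in the dish, all released, with the tall cup and spoon unmoved in the last camera check; no verdict came back.

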